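# Lay a birdhouse side wall in its jig and clamp it

### The arm

A 6-joint arm with a two-finger parallel gripper is mounted at the origin on the work surface. World frame = base frame: x ahead of the robot, y to its left, z up, the work surface at z = 0. Lengths are in m, angles in rad, forces in N, time in s.
With the tool pointing down it reaches from about 0.275 to 0.825 m from the base axis. Payload 4.9 kg.
Tool frame: the origin (TCP) lies midway between the tips of the shut fingers; the grasp point (between the pads) lies 19 mm behind it (grip_point_offset is the distance from the TCP to the grasp point, in m); z points along the fingers, y is the line along which they close (so a half turn about z gives the same grasp; the last joint's range is limited). The gripper opens to 85 mm and grips with 20 to 120 N. Pads are 22 mm wide; open, the fingers measure 114 mm over their backs; the gripper's body (76 mm by 85 mm) begins 54 mm behind the grasp point. The pads swing forward as they close: fully open they stand 13 mm farther back than shut.
Start: joints at [-1.434, 0.326, -0.193, 1.052, 0, 1.437], TCP at [0.147, -0.53, 0.199] pointing down, gripper open.
Joint ranges: [-2.65, 2.65], [-0.97, 1.79], [-1.3, 1.35], [-1.93, 2.1], [-1.47, 1.37], [-3.14, 3.14]. Speed limits (rad/s): [2.57, 2.57, 3.14, 3.14, 3.14, 3.14].

### API

Orientations are given as a rotation vector (axis times angle).
In Python, from cell import * gives the robot as it stands. Calls block until the motion is done:
- movep(position, orientation): joint-space move of the TCP to a pose.
- move_l(position, velocity=0.15, rot=None, until_force=None): straight line of the TCP; rot=None keeps the orientation; velocity is the mean speed in m/s. With until_force (N) it stops when the force on the tool has changed by that much, and returns True; else False.
- set_joints(angles): joint-space move.
- let_go() and grab(newtons=None): open the fingers fully, or close them until they stop; newtons is the grip in N (None keeps the last).
- sleep(seconds).
- ik(position, orientation): joint angles nearest the present ones, or None.
- get_state(): the state.
- grab_frame(name): name is "side" or "top" or "wrist"; returns a dict with "img" (400x640x3 uint8, red, green, blue), "fx", "fy", "cx", "cy" (pixels), "k1" (the pictures are not rectified: a ray, as slopes to the right and down, at radius r is drawn at 1 + k1 r^2 times it, then the intrinsics apply), "cam_to_world" (4x4, takes a point from camera to world coordinates); the wrist camera has in their place "T_tool_cam" (4x4, takes a point from camera to tool coordinates, whose origin is the TCP and whose axes are the flange's). Camera axes: x right, y down, z forward; pixel columns grow to the right and rows downward; lengths in m; the calibration is good to about 2 mm. A picture is of the moment at which its call begins: read the wrist's pose just before it. There is no depth.
A pose or a line that the arm cannot do raises MotionError and nothing moves.
- sign_off(): hands the job in; it is judged then, once.
Trained networks look in the newest picture that a camera, given by its name, has taken for a name from the list of things; names that differ only in an ending like _2 or _b are one class to them, and where a whole thing is asked for, a point or a joint stands for the part that bears it (a point fixed in the world has none). Each returns a list of dicts, best first, with "score" (0 to 1); they miss things now and then, are a little off and sometimes report something else, mostly with a low value. They report only what shows in the picture. A call takes as long as a camera call.
- spot_in(camera, name): "centre" ([column, row] in pixels, amid what is visible of it).
- silhouettes(camera, name): "mask" (400x640 bool, what is visible of it) and "centre" ([column, row] in pixels, amid what is visible of it).
- tip_of(camera, name): "centre" ([column, row] in pixels: a listed point, or the origin of a listed thing).
The state is a dict: "clock": time; "q": joint angles; "joint_velocities": joint speeds; "tau": joint torques, N m; "position": TCP position; "eef_rot": TCP orientation; "contact_force": force on the tool from outside, world axes, zero at the start; "wrist_torque": the same for the moment, N m; "finger_gap": opening from 0.0 (shut) to 1.0 (fully open); "grasp_force": force on a finger pad.
Only numpy, scipy, OpenCV 4.12 (cv2) and the standard library are available. Lean on these libraries where they do the work, as an engineer would, in place of code of your own. Each camera call takes 0.05 s, during which the arm holds its last target. There are 200 camera calls.

### The job

The poplar birdhouse side wall stands on its long edge on the plywood jig board. With pushes of the fingers only, never lifting or carrying it, tip it over away from you so that it lies flat on the board, push it up against the wooden fence strip so that its whole edge touches the fence, then push the toggle clamp's handle over as far as it goes, so that it stands upright and the rubber foot holds the wall down. Leave the mallet, the finial cap, the sanding block and the speed square where they are, and finish with the hand clear.

Things in the scene. Friction and masses are not known exactly. Their poses are not given: they have to be found in the camera images.
- jig: The jig, fixed to the bench: a plywood board, upper face at z = 12 mm. Origin on the bench under the middle of the wall's place; jig x points away from the robot to the fence, y left, z up. The board spans x -130..125, y -145..245 mm. On its left a riser 20 mm high (x 30..80, y 125..235 mm) carries the toggle clamp; the open arm stands up at jig (55, 150), to z = 175, its foot out to y = 100 mm.
- fence_face (a point): Middle of the fence's face that meets the wall, at jig (95, 0, 20) mm. The fence is a wooden strip across the far side of the jig board, 240 mm long along jig y, 22 mm wide, 15 mm high above the board; its face is the plane jig x = 95 mm.
- wall: Loose poplar side wall, a board 200 x 140 x 18 mm, about 0.24 kg, with two vent holes near its right end. It starts standing on a long edge on the jig board, a face to the robot and a face to the fence. Origin in the middle of that lower edge, mid thickness; body y along its 200 mm length; z up its 140 mm width (towards the fence once laid flat); x through its thickness (down once laid flat).
- wall_corner_left (a point): Left end of the wall's edge that is uppermost at the start, mid thickness: wall frame (0, 100, 140) mm. With the wall home this point is at jig x = 95 mm. Tipped over, the wall lands up to 50 mm short of the fence and is then slid there, which takes 1 to 3 N.
- wall_corner_right (a point): Right end of the same edge: wall frame (0, -100, 140) mm. With the wall home this point is at jig x = 95 mm.
- clamp_handle (a joint): Toggle clamp's handle, rad: 0 open (as found, handle leaning 1.05 rad from upright towards jig +y, away from the wall; arm up), 1.05 end stop: handle upright, arm level, foot pressed on the wall. Stiff: it stays where it is left. Hinge along jig x. Pushing the handle's end towards jig -y closes it: 3 to 8 N at first, up to about 15 N in the last 0.1 rad, where the foot's spring is compressed.
- handle_end (a point): Middle of the rounded outer end of the handle, 115 mm from handle_pivot. The handle's last 65 mm is a round black grip 20 mm in diameter. Its height above the bench is about 106 mm when open and 164 mm when closed.
- handle_pivot (a point): Point on the handle's hinge axis, fixed on the jig at (55, 179, 49) mm in the jig frame.
- clamp_foot: Rubber foot, 17 mm in diameter, on the sprung spindle at the end of the clamp's arm. Origin in the middle of its pressing face. Clamped, it stands on the wall at about jig (55, 65) mm and presses with about 8 N.
- mallet: Bystander: walnut mallet lying on the bench to the right of the finial cap and sanding block, head 90 x 125 x 70 mm (origin under the head), handle running to 295 mm along its -x, away from the robot.
- finial: Bystander: copper finial cap standing on the bench to the right of the jig, 68 mm in diameter, 82 mm high; origin under its middle.
- sanding_block: Bystander: gray stone sanding block 110 x 65 x 35 mm on the bench to the right of the jig; origin under its middle.
- speed_square: Bystander: blue plastic speed square, a right triangle of 180 mm legs, 18 mm high, flat on the bench to the left; origin at the middle of its 180 mm bounding square.

How it is judged:
On the way:
1. the wall lies flat on the jig board, tipped towards the fence, with the clamp still open (angle between wall's own x axis and vertical above 3.04 rad and linear speed of wall below 0.05 m/s and value of joint clamp_handle below 0.3 rad), for 0.2 s.
At the end, for the whole second after the job is handed in: The wall lies flat on the jig board (within about 3.5 degrees), both corners of its far edge within 4 mm of the fence face, the clamp's handle thrown fully over (joint above 1.01 rad) and its foot pressing on the wall with more than 4 N, all at rest (angle between wall's own x axis and vertical above 3.08 rad and height (world z) of wall below 0.026 m and x of each of wall_corner_left, wall_corner_right in the frame of jig above 0.091 m and value of joint clamp_handle above 1.01 rad and contact force between clamp_foot and wall above 4 N and linear speed of wall below 0.01 m/s); the robot touches nothing.
It fails at once if the wall is lifted off the jig board (its lower edge rises more than 25 mm from the board) (height (world z) of wall above 0.046 m).
It fails at once if the mallet is moved by more than 20 mm (distance of mallet from where it was at the start of the episode above 0.02 m).
It fails at once if the finial cap is moved by more than 20 mm or knocked over (distance of finial from where it was at the start of the episode above 0.02 m or angle between finial's own z axis and vertical above 0.5 rad).
It fails at once if the sanding block is moved by more than 20 mm (distance of sanding_block from where it was at the start of the episode above 0.02 m).
It fails at once if the speed square is moved by more than 20 mm (distance of speed_square from where it was at the start of the episode above 0.02 m).
It also fails if it takes over 64 s, if anything falls off the work surface, if the arm or the gripper's body presses on something with over 40 N, if the wrist force passes 120 N, or if a joint passes its speed limit or range.

## Working session

There is one attempt and no reset: what is moved stays moved. The work goes in short steps, each a Python script; the robot and the scene stay as the last script left them, time stands still between calls to the robot, and variables do not carry over. Pictures are saved under pics/ and viewed, at most 10 in all, crops included, and the job is handed in when it is done.

```bash
ls; mkdir -p pics
cat > h.py <<'E'
from cell import *
import numpy as np, cv2
def ray(f,px):
    K=np.array([[f['fx'],0,f['cx']],[0,f['fy'],f['cy']],[0,0,1]])
    d=((px[0]-f['cx'])/f['fx'],(px[1]-f['cy'])/f['fy']); u=np.array(d)
    for _ in range(20): u=np.array(d)/(1+f['k1']*(u@u))
    T=np.array(f['cam_to_world']); return T[:3,3],T[:3,:3]@np.array([u[0],u[1],1.])
def onz(f,px,z):
    o,d=ray(f,px); return o+d*(z-o[2])/d[2]
def tri(rs):
    A=np.zeros((3,3));b=np.zeros(3)
    for o,d in rs:
        d=d/np.linalg.norm(d);P=np.eye(3)-np.outer(d,d);A+=P;b+=P@o
    p=np.linalg.solve(A,b); return p,[np.linalg.norm(np.cross(p-o,d/np.linalg.norm(d))) for o,d in rs]
def proj(f,p):
    T=np.linalg.inv(np.array(f['cam_to_world'])); c=T[:3,:3]@p+T[:3,3];u=c[:2]/c[2];u=u*(1+f['k1']*(u@u))
    return np.array([u[0]*f['fx']+f['cx'],u[1]*f['fy']+f['cy']])
def save(f,n): cv2.imwrite('pics/'+n,cv2.cvtColor(f['img'],cv2.COLOR_RGB2BGR))
E
python3 - <<'E'
from h import *
np.set_printoptions(precision=4,suppress=True)
F={c:grab_frame(c) for c in('side','top')}
for c in F: save(F[c],c+'0.png'); print(c,np.array(F[c]['cam_to_world'])[:3,3],F[c]['k1'])
for n in ['jig','fence_face','wall','wall_corner_left','wall_corner_right','handle_end','handle_pivot','clamp_foot','finial','sanding_block','mallet','speed_square']:
    rs=[]
    for c in F:
        r=tip_of(c,n)[:2]
        print(n,c,[(np.round(x['centre'],1),round(x['score'],2)) for x in r])
        if r: rs.append(ray(F[c],r[0]['centre']))
    if len(rs)==2: print('   ',*tri(rs))
print(get_state())
E
```

```text
pics
side [0.1018 0.9614 1.2346] -0.04028084806772733
top [ 0.3792 -0.0037  1.2208] -0.03716171330485673
jig side [(array([328.5, 202. ]), 0.83)]
jig top [(array([348., 194.]), 0.57), (array([434.3, 235.3]), 0.47)]
    [ 0.551 -0.098 -0.011] [np.float64(0.0022776868514152782), np.float64(0.002277686851415345)]
fence_face side [(array([308. , 185.4]), 0.74), (array([298.9, 182.8]), 0.19)]
fence_face top [(array([353. , 162.6]), 0.94), (array([477.7, 201.7]), 0.52)]
    [ 0.6426 -0.1136  0.0229] [np.float64(0.0005132981790214665), np.float64(0.0005132981790216686)]
wall side [(array([348.5, 209. ]), 0.64)]
wall top [(array([339.8, 219.3]), 0.72), (array([307.2, 208.1]), 0.63)]
    [ 0.4659 -0.0699  0.0195] [np.float64(0.0012463261296202018), np.float64(0.0012463261296201797)]
wall_corner_left side [(array([334.2, 199.2]), 0.59)]
wall_corner_left top [(array([306.5, 207.7]), 0.71)]
    [0.4855 0.0264 0.1558] [np.float64(0.004353519015529762), np.float64(0.004353519015529745)]
wall_corner_right side [(array([367.3, 166.3]), 0.59)]
wall_corner_right top [(array([377.5, 221.9]), 0.95)]
   
[... 1263 characters left out ...]
, (array([384.5, 163. ]), 0.68)]
speed_square top [(array([166.9, 212.4]), 0.85), (array([353.5, 165.8]), 0.52)]
    [0.4939 0.4647 0.0035] [np.float64(0.002267098634339838), np.float64(0.0022670986343397976)]
{'clock': 1.3, 'q': array([-1.4342,  0.3262, -0.1926,  1.052 ,  0.    ,  1.4366]), 'joint_velocities': array([-0.    , -0.0019, -0.0023,  0.0008, -0.0007, -0.0008]), 'tau': array([ -0.001 , -44.3335,  26.2755,   0.0013,  -0.0003,  -0.    ]), 'position': array([ 0.1471, -0.53  ,  0.1993]), 'eef_rot': array([-3.1128, -0.4241, -0.0001]), 'contact_force': array([0.0276, 0.3003, 0.1086]), 'wrist_torque': array([ 0.0164, -0.0132,  0.0139]), 'grasp_force': 0.0, 'finger_gap': 0.99926278705934}
```

Run:
```python
import cv2
for n,(a,b,c,d) in {'top':(120,280,220,460),'side':(110,290,230,470)}.items():
    i=cv2.imread(f'pics/{n}0.png')[a:b,c:d]; cv2.imwrite(f'pics/{n}0c.png',cv2.resize(i,None,fx=3.3,fy=3.3,interpolation=cv2.INTER_CUBIC))
```

```text
(no output)
```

View pics/top0c.png

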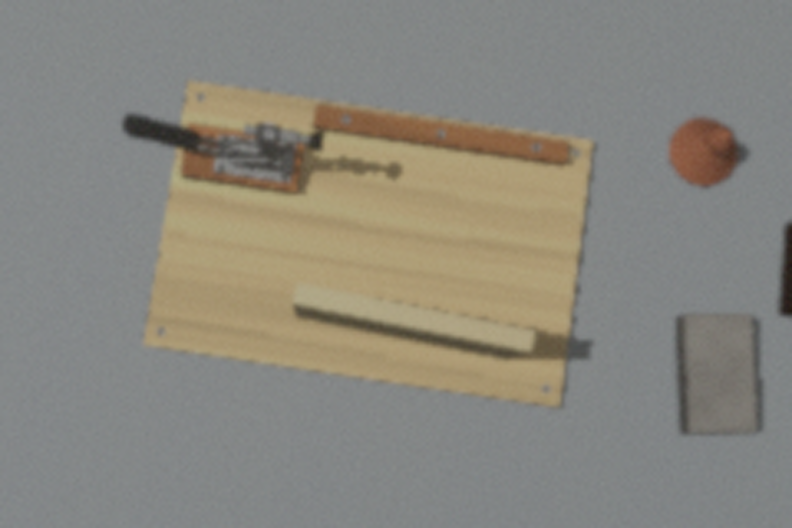

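View pics/side0c.png

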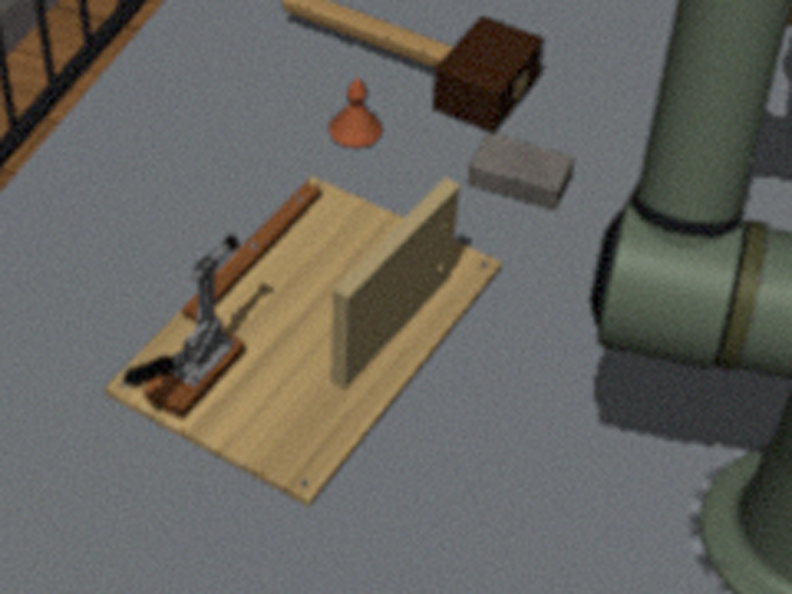

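The pictures match the networks. In the top view the board's corners are at about (277,144), (400,163), (390,244) and (264,225). The wall's top edge runs (309,210)–(382,224), and the handle end is at (259,157). Next I fit the jig and wall poses.

```bash
cat > fit.py <<'E'
from h import *
from scipy.optimize import least_squares
np.set_printoptions(precision=4,suppress=True)
F={c:grab_frame(c) for c in('side','top')}
J={'top':[((125,245,12),(277,144.2)),((125,-145,12),(400,163)),((-130,-145,12),(390.3,243.6)),((-130,245,12),(263.9,225.2))],
 'side':[((-130,245,12),(324.2,261.8)),((-130,-145,12),(381.5,190)),((125,245,12),(263.3,227)),((125,-145,12),(326,164.5))]}
def tf(p,q):
    q=np.array(q)/1000;c,s=np.cos(p[2]),np.sin(p[2]);return np.array([p[0]+c*q[0]-s*q[1],p[1]+s*q[0]+c*q[1],q[2]])
def add(n,q):
    for c in F:
        r=tip_of(c,n)
        if r and r[0]['score']>.5: J[c].append((q,r[0]['centre']))
add('fence_face',(95,0,20)); add('handle_pivot',(55,179,49)); add('handle_end',(55,279,106))
r=least_squares(lambda p:np.ravel([proj(F[c],tf(p,q))-px for c in J for q,px in J[c]]),[.55,-.1,-.15],loss='soft_l1')
j=r.x; print('jig',j); print([(c,q,np.round(proj(F[c],tf(j,q))-px,1)) for c in J for q,px in J[c]])
W=[]
for n,s in(('wall_corner_left',100),('wall_corner_right',-100)):
    for c in F:
        t=tip_of(c,n)
        if t: W.append((c,(0,s,152),t[0]['centre']))
W+= [('side',(-9,100,12),(332+0.5,227.2)),('side',(-9,100,152),(332.2-.7,199.5)),('side',(9,-100,152),(365.5,164.5))]
w=least_squares(lambda p:np.ravel([proj(F[c],tf(p,q))-px for c,q,px in W]),j,loss='soft_l1').x
print('wall',w,[np.round(proj(F[c],tf(w,q))-px,1) for c,q,px in W])
c,s=np.cos(j[2]),np.sin(j[2]); d=w[:2]-j[:2]; print('wall in jig',c*d[0]+s*d[1],-s*d[0]+c*d[1],w[2]-j[2])
np.save('j.npy',j)
E
python3 fit.py
```

```text
jig [ 0.5425 -0.0997 -0.1649]
[('top', (125, 245, 12), array([0.5, 0.1])), ('top', (125, -145, 12), array([ 0.4, -0.2])), ('top', (-130, -145, 12), array([-0.3,  0.4])), ('top', (-130, 245, 12), array([-0.3, -0.7])), ('top', (95, 0, 20), array([-0.6, -0.5])), ('top', (55, 279, 106), array([-0.4, -0.6])), ('side', (-130, 245, 12), array([-0.3, -1. ])), ('side', (-130, -145, 12), array([ 1.1, -1.3])), ('side', (125, 245, 12), array([-1.4, -0.4])), ('side', (125, -145, 12), array([-1.1, -1.9])), ('side', (95, 0, 20), array([1.5, 1.4])), ('side', (55, 179, 49), array([2.1, 0.8])), ('side', (55, 279, 106), array([3. , 1.6]))]
wall [ 0.4689 -0.0738 -0.2374] [array([-0.6,  0.9]), array([ 0.4, -1.7]), array([ 0.5, -3.2]), array([-0.4,  0.8]), array([0.2, 0.6]), array([2. , 0.3]), array([-1.2, -0.6])]
wall in jig -0.07690491702666015 0.013442176414405343 -0.07249794387379957
```

```bash
cat >> h.py <<'E'
from scipy.spatial.transform import Rotation as Rn
j=np.load('j.npy')
def P(x,y,z):
    c,s=np.cos(j[2]),np.sin(j[2]);return [j[0]+c*x-s*y,j[1]+s*x+c*y,z]
def inv(p):
    c,s=np.cos(j[2]),np.sin(j[2]);d=np.array(p[:2])-j[:2];return np.array([c*d[0]+s*d[1],-s*d[0]+c*d[1],p[2]])
def O(a): # tool down, tool x at angle a from jig x
    a+=j[2];return Rn.from_matrix(np.array([[np.cos(a),np.sin(a),0],[np.sin(a),-np.cos(a),0],[0,0,-1]])).as_rotvec()
def st(m=''):
    s=get_state();print(m,round(s['clock'],2),inv(s['position']).round(4),np.round(s['contact_force'],1),round(s['finger_gap'],2))
np.set_printoptions(precision=4,suppress=True)
E
python3 - <<'E'
from h import *
st()
p=get_state()['position'];move_l([p[0],p[1],.26],.2)
movep(P(-.15,.01,.24),O(-.04)); st()
move_l(P(-.15,.01,.117),.15); st()
print(move_l(P(-.09,.0115,.117),.04,until_force=3)); st()
move_l(P(-.04,.0115,.117),.05); st()
sleep(1)
f=grab_frame('top');save(f,'t1.png');g=grab_frame('side');save(g,'s1.png')
cv2.imwrite('pics/c1.png',cv2.resize(np.hstack([cv2.imread('pics/t1.png')[120:280,240:420],cv2.imread('pics/s1.png')[120:280,240:420]]),None,fx=2.2,fy=2.2))
E
```

```text
1.9 [-0.3194 -0.4894  0.1993] [-0.3 -0.1  0.2] 1.0
 4.26 [-0.1498  0.0095  0.2399] [0.3 0.7 0.2] 1.0
 5.22 [-0.1494  0.0097  0.1176] [0.2 0.5 0.4] 1.0
False
 6.88 [-0.0902  0.0115  0.117 ] [ 0.4  0.6 -0.2] 1.0
 8.03 [-0.0404  0.0116  0.1169] [-0.3 -0.3  0.5] 1.0
```

View pics/c1.png

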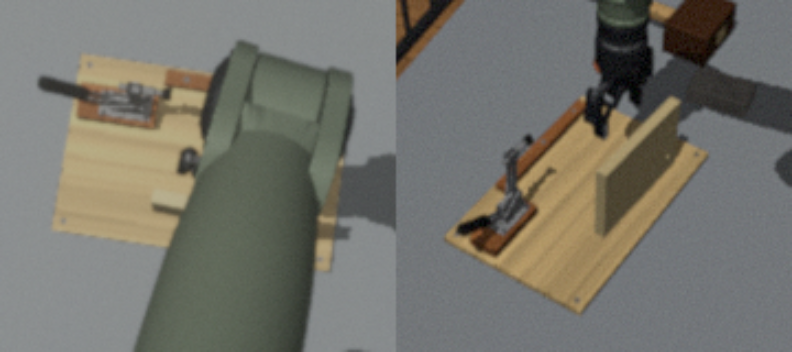

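Run:
```python
from h import *
F={c:grab_frame(c) for c in('side','top')}
for c in F:
    for q in [(-.04,.06,.13),(-.04,-.04,.13),(-.04,.06,.2),(-.077,.113,.152),(-.077,-.087,.152)]: print(c,q,proj(F[c],np.array(P(*q))))
print(np.array(F['top']['cam_to_world'])); s=get_state();print(s['position'],s['eef_rot'],s['q'])
cv2.imwrite('pics/c2.png',cv2.resize(cv2.cvtColor(F['side']['img'],cv2.COLOR_RGB2BGR)[110:230,300:460],None,fx=5,fy=5,interpolation=cv2.INTER_CUBIC))
```

```text
side (-0.04, 0.06, 0.13) [332.3683 189.6898]
side (-0.04, -0.04, 0.13) [348.1748 172.4164]
side (-0.04, 0.06, 0.2) [332.7617 174.4711]
side (-0.077, 0.113, 0.152) [333.1877 199.3864]
side (-0.077, -0.087, 0.152) [364.8134 164.0758]
top (-0.04, 0.06, 0.13) [328.8069 200.0841]
top (-0.04, -0.04, 0.13) [364.3818 205.506 ]
top (-0.04, 0.06, 0.2) [329.4984 196.8078]
top (-0.077, 0.113, 0.152) [307.7003 209.5179]
top (-0.077, -0.087, 0.152) [380.5993 220.654 ]
[[-0.013  -0.9907  0.1356  0.3792]
 [-0.9999  0.0123 -0.0066 -0.0037]
 [ 0.0048 -0.1357 -0.9907  1.2208]
 [ 0.      0.      0.      1.    ]]
[ 0.505  -0.0818  0.117 ] [ 3.1251 -0.3213 -0.    ] [-0.3049  0.3293 -0.4156  0.8259 -0.      3.0416]
```

View pics/c2.png

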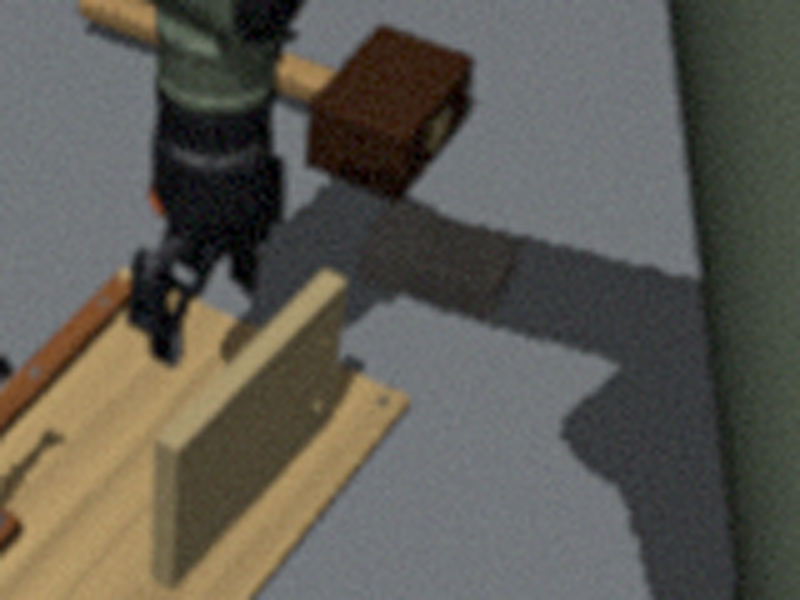

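The open fingers went over the wall: the left tip shows at side px (334,182), which is about z ≈ 0.165. The wall hasn't moved. I'll back off, shut the fingers and measure where the tips really are.

Run:
```python
from h import *
move_l(P(-.04,.0115,.2),.2)
move_l(P(-.17,.01,.2),.2); grab(20); move_l(P(-.17,.01,.117),.2); st()
g=grab_frame('side')
for q in [(-.17,.01,.117),(-.17,.01,.157)]: print(proj(g,np.array(P(*q))))
cv2.imwrite('pics/c3.png',cv2.resize(cv2.cvtColor(g['img'],cv2.COLOR_RGB2BGR)[110:230,300:460],None,fx=5,fy=5,interpolation=cv2.INTER_CUBIC))
```

```text
11.93 [-0.1698  0.01    0.1174] [ 0.3 -0.5  0.4] -0.0
[373.6672 199.1921]
[374.6975 190.738 ]
```

View pics/c3.png

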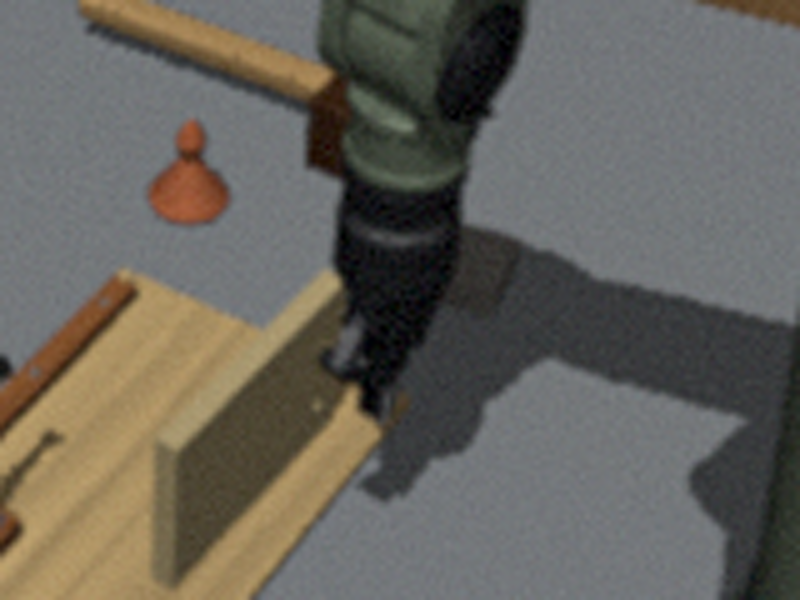

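Shut, the tips still look roughly 25 mm higher than the TCP says. I'll push lower with the fingers shut, which is safe either way, and stop on contact.

Run:
```python
from h import *
move_l(P(-.16,.013,.095),.15)
print(move_l(P(-.075,.013,.095),.04,until_force=2)); st()
move_l(P(-.035,.013,.095),.05); st()
sleep(.6)
f=grab_frame('top');save(f,'t2.png');g=grab_frame('side');save(g,'s2.png')
cv2.imwrite('pics/c4.png',cv2.resize(np.hstack([cv2.imread('pics/t2.png')[120:280,240:420],cv2.imread('pics/s2.png')[120:280,240:420]]),None,fx=2.2,fy=2.2))
```

```text
False
 14.56 [-0.0752  0.013   0.095 ] [0.4 0.3 0.4] -0.0
 15.51 [-0.0354  0.0131  0.0948] [ 0.5 -0.   0.1] 0.0
```

View pics/c4.png

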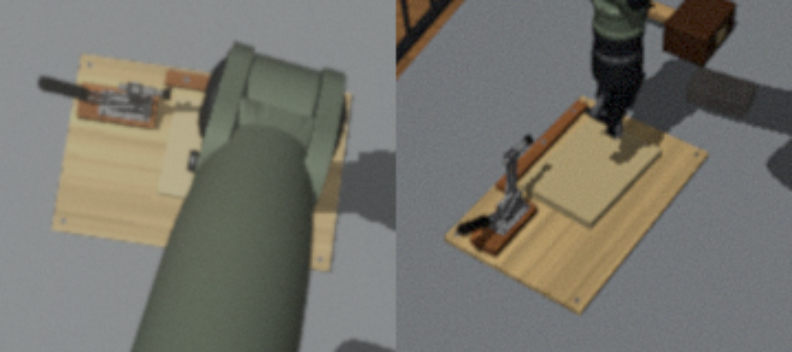

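The wall now lies flat, a little short of the fence. Next I probe the board with the shut tips to get their true height.

Run:
```python
from h import *
move_l(P(-.035,.013,.14),.25)
move_l(P(-.115,.013,.14),.25)
f=grab_frame('side');F={'side':f}
for c in ('side','top'):
    F[c]=grab_frame(c)
    for n in ('wall_corner_left','wall_corner_right'):
        r=tip_of(c,n)
        if r: print(c,n,r[0]['score'],inv(onz(F[c],r[0]['centre'],.021)))
    r=silhouettes(c,'wall')
    if r:
        h,_=cv2.findContours(r[0]['mask'].astype(np.uint8),cv2.RETR_EXTERNAL,cv2.CHAIN_APPROX_NONE)
        h=max(h,key=cv2.contourArea)
        print(c,r[0]['score'],[inv(onz(F[c],p,.03))[:2].round(3) for p in cv2.boxPoints(cv2.minAreaRect(h))],[inv(onz(F[c],p[0],.03))[:2].round(3) for p in cv2.approxPolyDP(h,3,True)])
move_l(P(-.115,.013,.05),.15)
print(move_l(P(-.115,.013,.004),.02,until_force=4)); st()
```

```text
side wall_corner_left 0.94 [0.0926 0.1089 0.021 ]
side wall_corner_right 0.9 [ 0.0786 -0.0949  0.021 ]
side 0.6 [array([0.08 , 0.108]), array([ 0.075, -0.139]), array([-0.075, -0.076]), array([-0.06 ,  0.154])] [array([ 0.069, -0.096]), array([0.079, 0.102]), array([-0.054,  0.118]), array([-0.069, -0.075])]
top wall_corner_left 0.85 [0.0783 0.1094 0.021 ]
top wall_corner_right 0.68 [ 0.0737 -0.0939  0.021 ]
top 0.64 [array([-0.059,  0.112]), array([0.083, 0.109]), array([ 0.076, -0.098]), array([-0.064, -0.092])] [array([-0.051,  0.11 ]), array([-0.054,  0.073]), array([0.046, 0.026]), array([ 0.021, -0.091]), array([ 0.071, -0.094]), array([0.079, 0.103])]
False
 20.66 [-0.1149  0.013   0.0041] [ 0.   0.3 -0.3] -0.0
```

The TCP reads below the board surface and there is still no contact, so the tips sit higher than reported. I'll keep probing down gently.

Run:
```python
from h import *
print(move_l(P(-.115,.013,-.03),.015,until_force=3)); st()
```

```text
True
 22.14 [-0.115   0.013  -0.0199] [-1.1 -0.2  5.7] -0.0
```

The tips are 31 mm above the reported TCP, so I'll correct for that. Now I slide the wall to the fence with the shut fingers.

Run:
```python
from h import *
move_l(P(-.115,0,-.012),.1)
print(move_l(P(-.03,0,-.012),.025,until_force=9)); st()
move_l(P(-.10,0,-.012),.1); move_l(P(-.10,-.04,-.012),.1)
print(move_l(P(-.03,-.04,-.012),.03,until_force=9)); st()
move_l(P(-.10,-.04,-.012),.1)
move_l(P(-.11,-.04,.12),.2)
F={c:grab_frame(c) for c in('side','top')}
for c in F:
    for n in ('wall_corner_left','wall_corner_right'):
        r=tip_of(c,n)
        if r: print(c,n,r[0]['score'],inv(onz(F[c],r[0]['centre'],.021)))
    r=tip_of(c,'handle_end')
    if r: print('he',r[0]['score'],inv(onz(F[c],r[0]['centre'],.106)))
    save(F[c],c+'5.png')
cv2.imwrite('pics/c5.png',cv2.resize(np.hstack([cv2.imread('pics/top5.png')[120:260,240:420],cv2.imread('pics/side5.png')[130:270,240:420]]),None,fx=2.2,fy=2.2))
st()
```

```text
True
 24.69 [-0.0553 -0.0006 -0.0128] [-0.1  0.2  0.6] -0.0
True
 27.3 [-0.0554 -0.0397 -0.0127] [-0.3 -0.3  0. ] -0.0
side wall_corner_left 0.97 [0.0968 0.114  0.021 ]
side wall_corner_right 0.97 [ 0.095  -0.0807  0.021 ]
he 0.43 [0.0602 0.2718 0.106 ]
top wall_corner_left 0.75 [0.102  0.1096 0.021 ]
top wall_corner_right 0.86 [ 0.0996 -0.0843  0.021 ]
he 0.8 [0.0524 0.2837 0.106 ]
 29.1 [-0.1103 -0.0399  0.1195] [-0.7 -1.   0.5] -0.0
```

View pics/c5.png

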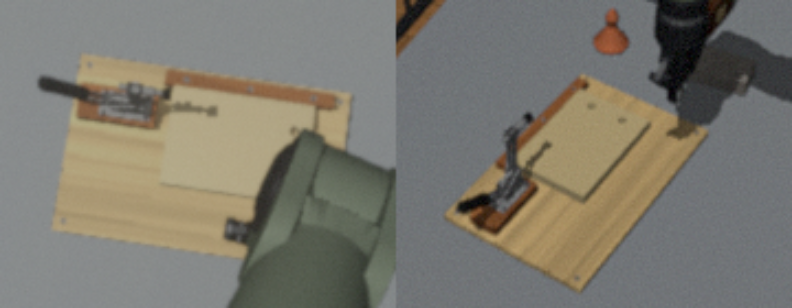

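The wall is flush: the finger stopped at x = -0.055 at both y = 0 and y = -0.04, and the corners read about 95 mm. Now the clamp handle.

Run:
```python
from h import *
move_l(P(-.11,-.04,.25),.25)
for a in (np.pi/2,-np.pi/2):
    q=ik(P(.055,.34,.25),O(a)); q2=ik(P(.055,.33,.05),O(a)); print(a,q)
    if q is not None and q2 is not None: break
movep(P(.055,.34,.25),O(a)); st()
move_l(P(.055,.34,.05),.2); st()
for t in (1.05,.85,.65,.45,.25,.12):
    y=.179+.105*np.sin(t)+.021; z=.049+.115*np.cos(t)-.056
    move_l(P(.055,y,z),.06); st(t)
print(move_l(P(.055,.180,.108),.015,until_force=25)); st()
```

```text
1.5707963267948966 [0.2276 0.5845 0.3421 1.3283 0.     1.9633]
 31.3 [0.0551 0.3388 0.2498] [-0.2 -0.1  0.2] -0.0
 32.45 [0.0561 0.3402 0.0516] [-0.3 -0.8 -0. ] 0.0
1.05 33.42 [0.0552 0.2962 0.0522] [-1.  12.9  5.9] -0.0
0.85 33.94 [0.0556 0.2829 0.0713] [-1.1 10.7  6.8] 0.0
0.65 34.46 [0.056  0.2644 0.0854] [1.5 4.4 3.9] 0.0
0.45 34.97 [0.0544 0.2446 0.0958] [-0.   1.3  0.2] 0.0
0.25 35.47 [0.0552 0.2251 0.1046] [0.7 0.5 0.4] -0.0
0.12 35.84 [0.0551 0.2117 0.1073] [-0.3 -0.8  0.8] -0.0
True
 37.02 [0.0549 0.2057 0.108 ] [0.5 2.9 2.6] -0.0
```

Run:
```python
from h import *
move_l(P(.055,.30,.108),.2)
F={c:grab_frame(c) for c in('side','top')}; rs=[]
for c in F:
    r=tip_of(c,'handle_end')
    if r: print('he',c,r[0]['score'],r[0]['centre'],proj(F[c],np.array(P(.055,.179,.164)))); rs.append(ray(F[c],r[0]['centre']))
    save(F[c],c+'6.png')
if len(rs)==2: p,e=tri(rs);print(inv(p),e)
cv2.imwrite('pics/c6.png',cv2.resize(np.hstack([cv2.imread('pics/top6.png')[130:230,240:340],cv2.imread('pics/side6.png')[150:250,240:340]]),None,fx=4,fy=4,interpolation=cv2.INTER_CUBIC))
```

```text
he side 0.56 [283.7, 193.2] [287.4481 192.5226]
he top 0.68 [292.1, 157.8] [291.2587 157.9299]
[0.0629 0.1802 0.1552] [np.float64(0.005664818845683401), np.float64(0.005664818845683659)]
```

View pics/c6.png

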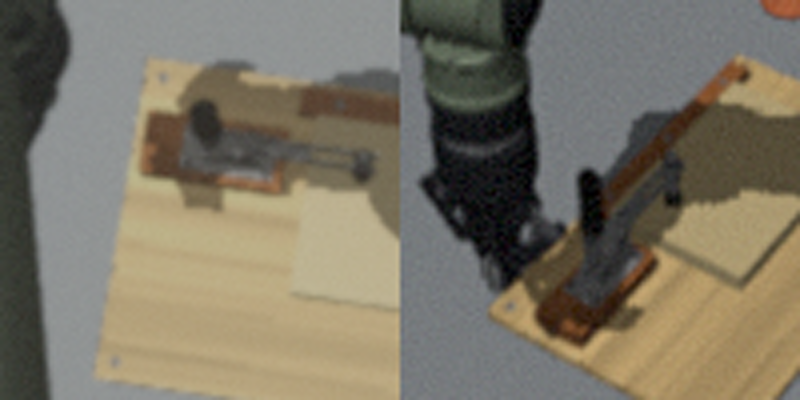

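The handle looks nearly upright, but the end stop isn't confirmed. I'll push again in small steps, logging force against position.

Run:
```python
from h import *
move_l(P(.055,.212,.108),.15); sleep(.2); st()
for y in np.arange(.208,.180,-.002):
    move_l(P(.055,y,.108),.02); sleep(.15); st(round(y,3))
    if np.linalg.norm(get_state()['contact_force'])>35: break
```

```text
38.78 [0.0549 0.213  0.108 ] [-0.2 -0.2  0. ] 0.0
0.208 39.28 [0.055 0.208 0.108] [0.6 0.2 0.4] 0.0
0.206 39.68 [0.055 0.206 0.108] [-0.1 -1.  -0.6] -0.0
0.204 40.08 [0.055  0.2057 0.1081] [ 1.3  4.9 -1. ] 0.0
0.202 40.48 [0.055  0.2057 0.1081] [ 2.4  9.4 -1.7] -0.0
0.2 40.88 [0.0549 0.2057 0.1082] [ 2.7 14.1 -2.2] -0.0
0.198 41.28 [0.055  0.2057 0.1083] [ 4.  19.1 -3.3] -0.0
0.196 41.68 [0.0549 0.2057 0.1083] [ 4.6 23.9 -3.6] 0.0
0.194 42.08 [0.055  0.2058 0.1084] [ 6.4 29.3 -4.2] 0.0
0.192 42.48 [0.0549 0.2059 0.1084] [ 7.9 34.6 -4.5] -0.0
```

At 35 N it doesn't move at all from y = 0.2057, so this is the end stop. I'll retreat and check the final state.

Run:
```python
from h import *
move_l(P(.055,.30,.108),.2); move_l(P(.055,.34,.25),.3); move_l(P(.0,.38,.25),.3)
F={c:grab_frame(c) for c in('side','top')}
for c in F:
    for n in ('wall_corner_left','wall_corner_right'):
        r=tip_of(c,n)
        if r: print(c,n,r[0]['score'],inv(onz(F[c],r[0]['centre'],.021)))
    for n,q in(('clamp_foot',(.055,.065,.03)),('handle_end',(.055,.179,.164))):
        r=tip_of(c,n); print(n,c,r and (r[0]['score'],r[0]['centre']),proj(F[c],np.array(P(*q))))
    save(F[c],c+'7.png')
st()
cv2.imwrite('pics/c7.png',cv2.resize(np.hstack([cv2.imread('pics/top7.png')[130:230,250:350],cv2.imread('pics/side7.png')[150:250,250:350]]),None,fx=4,fy=4,interpolation=cv2.INTER_CUBIC))
```

```text
side wall_corner_left 0.73 [0.092  0.1234 0.021 ]
side wall_corner_right 0.6 [ 0.096  -0.0767  0.021 ]
clamp_foot side [] [308.6409 199.4919]
handle_end side (0.66, [286.8, 190.5]) [287.4481 192.5226]
top wall_corner_left 0.76 [0.0981 0.1099 0.021 ]
top wall_corner_right 0.66 [ 0.1034 -0.0775  0.021 ]
clamp_foot top [] [330.9534 173.4138]
handle_end top (0.45, [292.7, 158.7]) [291.2587 157.9299]
 44.69 [0.0003 0.3797 0.2499] [ 0.4 -0.4 -0.5] 0.0
```

View pics/c7.png

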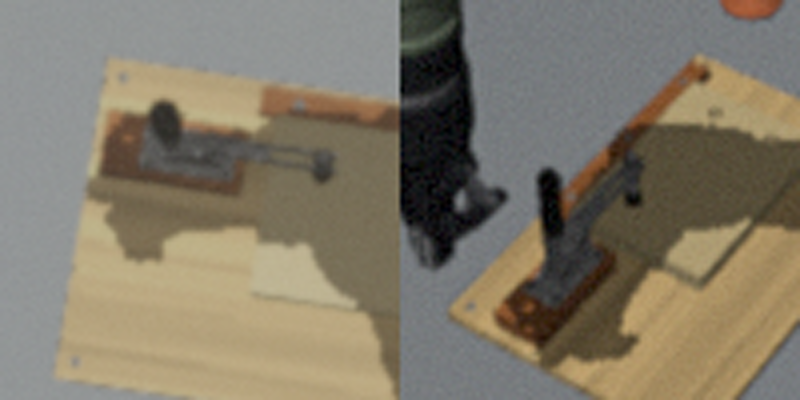

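The foot bottom at side px (308,201) is where the clamped foot should be, and the handle is upright. The left-corner readings dropped about 4 mm, though, so I'll touch the near edge on its left side to check the wall is still seated.

Run:
```python
from h import *
movep(P(-.12,.07,.2),O(0)); move_l(P(-.10,.07,-.010),.25); st()
print(move_l(P(-.066,.07,-.010),.08,until_force=8)); 
print(move_l(P(-.04,.07,-.010),.02,until_force=12)); st()
move_l(P(-.11,.07,-.01),.15); move_l(P(-.14,.07,.15),.3); st()
```

```text
46.95 [-0.0992  0.0703 -0.0094] [-0.4  0.8  0.8] -0.0
False
True
 48.32 [-0.0555  0.0701 -0.011 ] [-0.7 -0.7 -0. ] 0.0
 49.52 [-0.139   0.0699  0.1501] [-0.6 -0.3 -0.2] 0.0
```

```bash
python3 -c "
from cell import *
print(sign_off())"
```

```text
the job is handed in; nothing more can be done
None
```

The job is handed in at about 50 s, with no verdict returned: the wall lies flat and flush against the fence, the handle is at its end stop with the foot on the wall (its force not measured), and the hand is clear.

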